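# Snap a replacement board onto its posts in a toll-booth intercom

## Task

Fit the replacement circuit board (the big one with the finned heat sink, lying on the foam block) into the open lower shell of the intercom: set it onto the four barbed nylon posts with its screw terminal block at the shell's cable notch, then press it down beside the posts until all four have clicked through and the board sits fully home on every one. Feel for the clicks and press gently, never with more than 25 N; leave everything else on the counter where it is.

Things in the scene. Friction and masses are not known exactly. Their poses are not given: they have to be found in the camera images.
- board: Replacement circuit board, loose on the foam block: green, 150 (x) by 100 (y) by 2 mm, about 0.24 kg, twists a little. Origin: middle of its underside; x points to the dark screw terminal block (44 mm long) on its edge; the small white socket is at the other. Holes at x +-65, y +-40 mm. Bare for pressing round x +-42, y +-38 mm (flat parts there stand up to 1.5 mm).
- heatsink (a point): Centre (half-way up) of the board's finned aluminium heat sink, in the middle of the board: 44 mm along the board's x, 26 mm across y, 34 mm high above the board's top face, so this point lies 17 mm above that face. Flat sides to +-y: grasp it there. Nothing taller than 2 mm within 30 mm of those sides. Axes as the board's.
- shell: Cream lower shell of the intercom, open on top: 200 (x) by 146 (y) mm, rim 14 mm above its underside, on soft rubber feet (underside 8 mm above the counter) that give a few mm under a push. Origin: middle of its underside; x points to the wall with the 50 mm cable notch. Posts at x +-65, y +-40 mm, shoulders 17 mm above the underside.
- foam: Black foam block under the board, fixed, 164 by 114 by 12 mm; origin in the middle of its underside.
- cover: Bystander: the intercom's cream upper cover with speaker slots, 200 by 146 by 52 mm, at the left side; origin under its middle.
- calculator: Bystander: dark desk calculator, 150 by 105 by 19 mm, at the right side; origin under its middle.
- paper_roll: Bystander: white roll of receipt paper standing on end, 56 mm across, 57 mm high; origin under its middle.
- screwdriver: Bystander: screwdriver lying on the counter between shell and foam, 170 mm long along x; origin under its middle.
- screw_dish: Bystander: small steel dish with the cover's screws, 60 mm across, 16 mm high; origin under its middle.
- old_board: Bystander: the old, smaller board without a heat sink, 85 by 58 mm, 22 mm high, flat on the counter; origin under its middle.
- water_bottle: Bystander: clear water bottle, 64 mm across, 200 mm high; origin under its middle.
- post_1 (a point): White nylon snap post: 12 mm round spacer with a flat shoulder, above it a core with a round nose (2.4 mm thick, top 13 mm above the shoulder) and two springy barbs (10 mm over both) that snap out over the board. Point: centre of the shoulder, where the board comes to rest. Takes hole_1; terminal-block (cable-notch) end, +y side. Unpressed, the board rests 6 mm above the shoulders; a post clicks at some 10 to 18 N.
- hole_1 (a point): 7 mm hole through the board for post_1, terminal-block (cable-notch) end, +y side. Point: its centre, on the board's underside; x and y axes as the board's.
- post_2 (a point): White nylon snap post: 12 mm round spacer with a flat shoulder, above it a core with a round nose (2.4 mm thick, top 13 mm above the shoulder) and two springy barbs (10 mm over both) that snap out over the board. Point: centre of the shoulder, where the board comes to rest. Takes hole_2; terminal-block (cable-notch) end, -y side.
- hole_2 (a point): 7 mm hole through the board for post_2, terminal-block (cable-notch) end, -y side. Point: its centre, on the board's underside; x and y axes as the board's.
- post_3 (a point): White nylon snap post: 12 mm round spacer with a flat shoulder, above it a core with a round nose (2.4 mm thick, top 13 mm above the shoulder) and two springy barbs (10 mm over both) that snap out over the board. Point: centre of the shoulder, where the board comes to rest. Takes hole_3; other end, -y side.
- hole_3 (a point): 7 mm hole through the board for post_3, other end, -y side. Point: its centre, on the board's underside; x and y axes as the board's.
- post_4 (a point): White nylon snap post: 12 mm round spacer with a flat shoulder, above it a core with a round nose (2.4 mm thick, top 13 mm above the shoulder) and two springy barbs (10 mm over both) that snap out over the board. Point: centre of the shoulder, where the board comes to rest. Takes hole_4; other end, +y side.
- hole_4 (a point): 7 mm hole through the board for post_4, other end, +y side. Point: its centre, on the board's underside; x and y axes as the board's.
Mind the look-alikes: they are no part of the job. What is shaped like the part that bears shell but orange or yellow is not meant.

How it is judged:
At the end, for the whole second after the job is handed in: All four holes lie at their own posts (within 4 mm) with the board no more than 1 mm above each shoulder, i.e. every barb has passed through, and the board is at rest with the hand off it (z of each of hole_1, hole_2, hole_3, hole_4 in the frame of shell below 0.018 m and horizontal distance between hole_1 and post_1 below 0.004 m and horizontal distance between hole_2 and post_2 below 0.004 m and horizontal distance between hole_3 and post_3 below 0.004 m and horizontal distance between hole_4 and post_4 below 0.004 m and linear speed of board below 0.02 m/s); the robot touches nothing.
It fails at once if the board is pressed against the shell with more than 32 N (its own weight and the barbs' spring force included; a push of 25 N stays below) (contact force between board and shell above 32 N).
It fails at once if a bystander moved by more than 30 mm (distance of any of cover, calculator, paper_roll, screwdriver, screw_dish, old_board, water_bottle from where it was at the start of the episode above 0.03 m).
It also fails if it takes over 61 s, if anything falls off the work surface, if the arm or the gripper's body presses on something with over 40 N, if the wrist force passes 120 N, or if a joint passes its speed limit or range.

## Robot

A 6-joint arm with a two-finger parallel gripper is mounted at the origin on the work surface. World frame = base frame: x ahead of the robot, y to its left, z up, the work surface at z = 0. Lengths are in m, angles in rad, forces in N, time in s.
With the tool pointing down it reaches from about 0.35 to 0.775 m from the base axis. Payload 5.5 kg.
Tool frame: the origin (TCP) lies on the centre line of the jaws, within the pads' length; the fingertips stand arm.tip_reach ahead of it and the grasp point (between the pads) is the TCP (arm.tip_reach is the distance from the TCP to the fingertips, in m); z points along the fingers, y is the line along which they close (so a half turn about z gives the same grasp; the last joint's range is limited). The gripper opens to 85 mm and grips with 20 to 120 N. Pads are 22 mm wide; open, the fingers measure 114 mm over their backs; the gripper's body (76 mm by 85 mm) begins 54 mm behind the grasp point. The pads swing forward as they close: fully open they stand 13 mm farther back than shut.
Start: joints at [1.006, 0.313, 0.046, 1.304, 0, 1.431], TCP at [0.237, 0.524, 0.25] pointing down, gripper open.
Joint ranges: [-2.76, 2.76], [-0.86, 1.69], [-1.03, 1.26], [-2.2, 2.34], [-1.47, 1.5], [-3.14, 3.14]. Speed limits (rad/s): [2.57, 2.57, 3.14, 3.14, 3.14, 3.14].

## Interface

Orientations are given as [roll, pitch, yaw] about the fixed x, y, z axes, in that order (R = Rz(yaw) Ry(pitch) Rx(roll)).
In Python, from plant import monitor, snapshot, arm gives the robot as it stands. The module is installed in compiled form; this text tells all that it offers.
- The arm moves only by the shell command python3 -m pendant 'ROWS' [FORCE]. ROWS is JSON, one flat list of numbers, 7 for each row, row after row: the turn, a rotation vector about the world's x, y, z in degrees, then the shift along the world's x, y, z in m, then the opening, from -1 (shut) to 1 (fully open). In form: [rx, ry, rz, tx, ty, tz, grip, rx, ry, rz, tx, ty, tz, grip, ...]. A call has 1 to 20 rows; each row shifts and turns the commanded pose from where the row before left it; what a row does not reach is not made up. A row lasts 1/10 s, in which the tool goes at most 50 mm and 8.59 degrees, less where a joint would pass 70% of its speed; a pose out of reach is approached as far as the arm can. A call is refused whole if a number of a shift passes 0.05 or a number of a turn 8.59, either way. A call with a gripper value outside its range is refused whole. The fingers move at their own pace and stop on an object; FORCE is the grip in N (left out, the last holds). Time passes only in rows, so rows that do not move let the fingers close. It gives the time, the measured TCP pose, the force, the opening and the grip force at its end, in the units of the state.
- monitor.state(): the state, without advancing time (a new reading comes with each control period).
- snapshot(name): name is "scene" or "side" or "wrist"; returns a dict with "image" (384x512x3 uint8, red, green, blue), "fx", "fy", "cx", "cy" (pixels), "origin" and "orientation" of the camera in the world; the wrist camera has in their place "mount" (4x4, takes a point from camera to tool coordinates, whose origin is the TCP and whose axes are the flange's). Camera axes: x right, y up, looking along -z (the intrinsics and any distortion apply to the point x, -y, -z); pixel columns grow to the right and rows downward; lengths in m; the calibration is good to about 2 mm. A picture is of the moment at which its call begins: read the wrist's pose just before it. There is no depth.
- arm.finish_job(): hands the job in; it is judged then, once.
The state is a dict: "clock": time; "joints": joint angles; "dq": joint speeds; "tau": joint torques, N m; "eef_pos": TCP position; "tool_rot": TCP orientation; "force": force on the tool from outside, world axes, zero at the start; "moment": the same for the moment, N m; "gripper_width": opening from 0.0 (shut) to 1.0 (fully open); "grasp_force": force on a finger pad.
Only numpy, scipy, OpenCV 4.12 (cv2) and the standard library are available. Lean on these libraries where they do the work, as an engineer would, in place of code of your own. Each camera call takes 0.05 s, during which the arm holds its last target. There are 200 camera calls.

## Working session

There is one attempt and no reset: what is moved stays moved. The work goes in short steps, Python scripts to look and compute and a shell command to move; the robot and the scene stay as the last step left them, time stands still between calls to the robot, and variables do not carry over. Pictures are saved under pics/ and viewed, at most 10 in all, crops included, and the job is handed in when it is done.

```bash
mkdir -p pics
cat > h.py <<'E'
import numpy as np, cv2
from scipy.spatial.transform import Rotation as R
from plant import monitor, snapshot, arm
def cam(name):
    st=monitor.state(); s=snapshot(name); return st,s
def save(s,name): cv2.imwrite('pics/'+name,cv2.cvtColor(s['image'],cv2.COLOR_RGB2BGR))
E
python3 - <<'E'
from h import *
st=monitor.state(); print({k:(np.round(v,3).tolist() if not isinstance(v,dict) else v) for k,v in st.items()}, arm.tip_reach)
ims=[]
for n in('scene','side','wrist'):
    _,s=cam(n); save(s,n+'0.png'); np.save(n+'0.npy',s,allow_pickle=True)
    print(n,{k:(np.round(v,4).tolist() if not isinstance(v,(str,dict)) else v) for k,v in s.items() if k!='image'})
E
```

```text
{'clock': 0.0, 'joints': [1.006, 0.314, 0.045, 1.304, -0.0, 1.431], 'dq': [-0.001, -0.001, 0.001, -0.001, 0.0, -0.0], 'tau': [-0.001, -48.062, 29.853, 0.019, -0.0, -0.0], 'eef_pos': [0.237, 0.523, 0.249], 'tool_rot': [-3.14, -0.0, 2.717], 'force': [0.258, 0.195, 0.082], 'moment': [-0.004, 0.033, -0.017], 'grasp_force': 0.0, 'gripper_width': 1.001} 0.019
scene {'fx': 458.9511, 'fy': 458.9511, 'cx': 247.7438, 'cy': 194.8977, 'origin': [1.3129, -0.0009, 1.0487], 'orientation': [0.6707, 0.0083, 1.5448]}
side {'fx': 385.6278, 'fy': 385.6278, 'cx': 255.9623, 'cy': 196.3695, 'origin': [0.3803, 0.9935, 1.1417], 'orientation': [0.7287, -0.0148, -3.0162]}
wrist {'fx': 266.237, 'fy': 266.237, 'cx': 257.9877, 'cy': 193.9067, 'mount': [[-0.0002, 0.9486, 0.3164, 0.0805], [1.0, -0.0, 0.0007, -0.0001], [0.0007, 0.3164, -0.9486, -0.1232], [0.0, 0.0, 0.0, 1.0]]}
```

View pics/scene0.png

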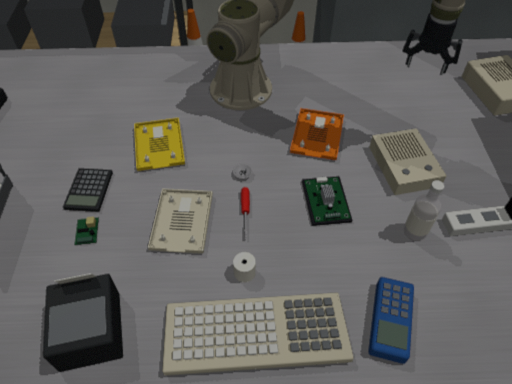

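View pics/side0.png

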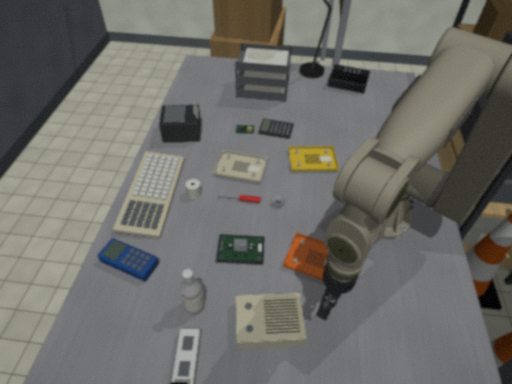

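The scene image shows four shell-shaped candidates:
- Cream shell at (181,221): this is the target.
- Yellow shell at (159,145): look-alike.
- Orange shell at (318,134): look-alike.
- Cream cover at (407,160): a bystander, closed with slots.

It also shows two boards. The green one with the heat sink at (327,200) is the one I want, and the old board is at (87,230).

```bash
cat >> h.py <<'E'
def campose(st,s):
    if 'mount' in s:
        T=np.eye(4); T[:3,:3]=R.from_euler('xyz',st['tool_rot']).as_matrix(); T[:3,3]=st['eef_pos']
        return T@np.array(s['mount'])
    T=np.eye(4); T[:3,:3]=R.from_euler('xyz',s['orientation']).as_matrix(); T[:3,3]=s['origin']; return T
def ray(T,s,uv):
    uv=np.atleast_2d(np.float64(uv))
    d=np.c_[(uv[:,0]-s['cx'])/s['fx'],-(uv[:,1]-s['cy'])/s['fy'],-np.ones(len(uv))]
    return T[:3,3],d@T[:3,:3].T
def plane(T,s,uv,z):
    o,d=ray(T,s,uv); return o+d*((z-o[2])/d[:,2])[:,None]
def proj(T,s,P):
    p=(np.atleast_2d(P)-T[:3,3])@T[:3,:3]; return np.c_[s['cx']+s['fx']*p[:,0]/-p[:,2], s['cy']-s['fy']*p[:,1]/-p[:,2]]
E
python3 - <<'E'
from h import *
s=np.load('scene0.npy',allow_pickle=True).item(); T=campose(None,s)
for n,uv,z in [('board',[[303,180],[343,177],[353,219],[312,223]],.014),('shell',[[159,191],[212,191],[205,251],[150,249]],.022),('hs',[[327,190]],.048),('sd',[[245,190],[245,238]],.01),('dish',[[242,173]],.016),('roll',[[244,262]],.057),('bottle',[[435,188]],.2)]:
    print(n,plane(T,s,uv,z).round(3).tolist())
im=cv2.cvtColor(s['image'],cv2.COLOR_RGB2BGR)
cv2.imwrite('pics/crop0.png',np.hstack([cv2.resize(im[165:265,130:230],(400,400),interpolation=cv2.INTER_CUBIC),cv2.resize(im[150:250,275:375],(400,400),interpolation=cv2.INTER_CUBIC)]))
E
```

```text
board [[0.441, 0.176, 0.014], [0.434, 0.296, 0.014], [0.586, 0.3, 0.014], [0.596, 0.185, 0.014]]
shell [[0.476, -0.243, 0.022], [0.481, -0.091, 0.022], [0.681, -0.104, 0.022], [0.671, -0.248, 0.022]]
hs [[0.509, 0.234, 0.048]]
sd [[0.47, 0.004, 0.01], [0.637, 0.001, 0.01]]
dish [[0.41, -0.003, 0.016]]
roll [[0.738, -0.003, 0.057]]
bottle [[0.633, 0.455, 0.2]]
```

View pics/crop0.png

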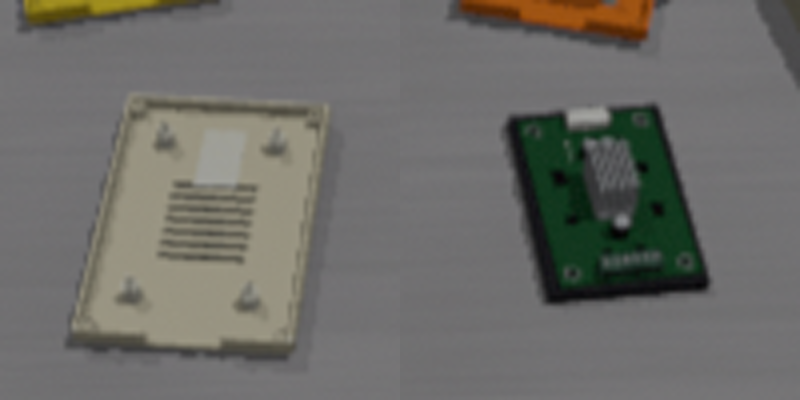

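The left crop shows the cream shell with four posts and the notch in its near wall, at crop (180,340). The right crop shows the board on the foam, with the white socket at the robot end and the terminal block at crop (630,262). Both x axes point roughly along world +x. Next I'll take wrist views.

```bash
python3 -m pendant '[0,0,3,0.03,-0.035,0,1, 0,0,3,0.03,-0.035,0,1, 0,0,3,0.03,-0.035,0,1, 0,0,3,0.03,-0.035,0,1, 0,0,3,0.03,-0.035,0,1, 0,0,3,0.03,-0.035,0,1, 0,0,3,0.03,-0.035,0,1, 0,0,3.3,0.028,-0.039,0,1, 0,0,0,0,0,0,1, 0,0,0,0,0,0,1]'
python3 - <<'E'
from h import *
st,s=cam('wrist'); save(s,'wb.png'); np.save('wb.npy',(st,s),allow_pickle=True)
E
python3 -m pendant '[0,0,0,0.01,-0.041,0,1, 0,0,0,0.01,-0.041,0,1, 0,0,0,0.01,-0.041,0,1, 0,0,0,0.01,-0.041,0,1, 0,0,0,0.01,-0.041,0,1, 0,0,0,0,-0.041,0,1, 0,0,0,0,-0.041,0,1, 0,0,0,0,-0.041,0,1, 0,0,0,0,-0.041,0,1, 0,0,0,0,-0.041,0,1, 0,0,0,0,0,0,1, 0,0,0,0,0,0,1]'
python3 - <<'E'
from h import *
st,s=cam('wrist'); save(s,'ws.png'); np.save('ws.npy',(st,s),allow_pickle=True)
a=cv2.imread('pics/wb.png');b=cv2.imread('pics/ws.png')
cv2.imwrite('pics/two.png',np.hstack([a[:,56:456],b[:,56:456]]))
E
```

```text
clock: 1.15
eef_pos: [0.4753, 0.2389, 0.2499]
tool_rot: [3.141, -0.001, 3.137]
force: [-0.8, 1.0, -0.3]
gripper_width: 0.998
grasp_force: 0.0
clock: 2.4
eef_pos: [0.525, -0.1691, 0.2501]
tool_rot: [3.141, -0.001, 3.141]
force: [0.3, 0.7, 0.7]
gripper_width: 0.998
grasp_force: 0.0
```

View pics/two.png

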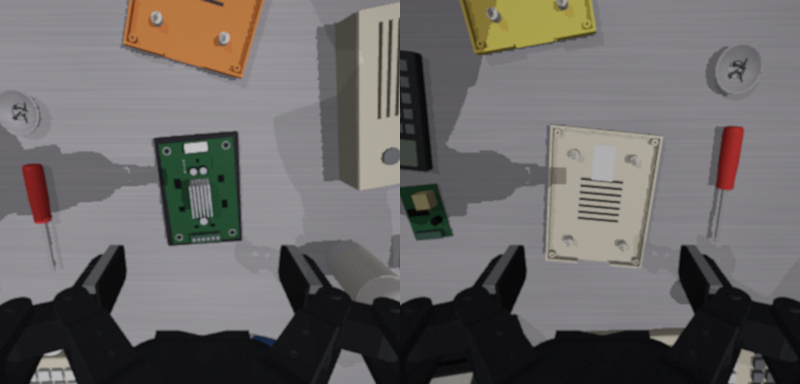

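The wrist views show the board at crop (198,188), yawed slightly, and the shell at (605,195). Image up is towards the robot. Next I'll measure the outlines and holes and enlarge them.

```bash
cat > m.py <<'E'
from h import *
def rectfit(st,s,mask,z):
    T=campose(st,s)
    c=max(cv2.findContours(mask,cv2.RETR_EXTERNAL,cv2.CHAIN_APPROX_NONE)[0],key=cv2.contourArea)
    P=plane(T,s,c[:,0,:],z)[:,:2].astype(np.float32)
    (c0,wh,a)=cv2.minAreaRect(P)
    if wh[0]<wh[1]: wh=wh[::-1]; a+=90
    a=(a+90)%180-90
    # refine: per-side line fit
    r=np.deg2rad(a); ex=np.array([np.cos(r),np.sin(r)]); ey=np.array([-ex[1],ex[0]])
    q=(P-c0)@np.c_[ex,ey]; h=np.array(wh)/2; lines=[]
    for k in(0,1):
        for sg in(-1,1):
            m=(np.abs(q[:,k]-sg*h[k])<.004)&(np.abs(q[:,1-k])<h[1-k]*.8)
            p=np.polyfit(q[m,1-k],q[m,k],1); lines.append((k,sg,p))
    print('rect',np.round(c0,4),np.round(wh,4),'yaw',round(a,2),'slopes deg',[round(np.degrees(np.arctan(p[0]))*(1 if k==1 else -1),2) for k,sg,p in lines],'offs mm',[round(p[1]*1e3,2) for *_,p in lines])
    off=[(lines[0][2][1]+lines[1][2][1])/2,(lines[2][2][1]+lines[3][2][1])/2]
    cen=np.array(c0)+off[0]*ex+off[1]*ey
    print(' centre',cen.round(4)); return cen,a,c
E
python3 - <<'E'
from m import *
st,s=np.load('wb.npy',allow_pickle=True); im=s['image']; hsv=cv2.cvtColor(im,cv2.COLOR_RGB2HSV)
g=cv2.inRange(hsv,(50,90,25),(90,255,255)); g=cv2.morphologyEx(g,cv2.MORPH_CLOSE,np.ones((9,9)))
n,l,stt,_=cv2.connectedComponentsWithStats(g); i=l[215,270] or 1+stt[1:,4].argmax(); print(stt[i]); g=(l==i).astype(np.uint8)*255
print('board',st['eef_pos'].round(4) if hasattr(st['eef_pos'],'round') else st['eef_pos']); rectfit(st,s,g,.014)
x,y,w,h,_=stt[i]; A=im[y-5:y+h+5,x-5:x+w+5]
st,s=np.load('ws.npy',allow_pickle=True); im=s['image']; hsv=cv2.cvtColor(im,cv2.COLOR_RGB2HSV)
print(hsv[150,230],hsv[100,300],hsv[200,250])
m=((hsv[...,0]<35)&(hsv[...,0]>8)&(hsv[...,1]>22)).astype(np.uint8)*255
m=cv2.morphologyEx(m,cv2.MORPH_CLOSE,np.ones((9,9)))
n,l,stt,_=cv2.connectedComponentsWithStats(m); i=l[170,235]; print(stt[i]); m=(l==i).astype(np.uint8)*255
rectfit(st,s,m,.022)
x,y,w,h,_=stt[i]; B=im[y-3:y+h+3,x-3:x+w+3]
f=lambda a:cv2.copyMakeBorder(cv2.resize(a,None,fx=q,fy=q,interpolation=cv2.INTER_CUBIC),0,600-int(round(a.shape[0]*q)),0,400-int(round(a.shape[1]*q)),0) 
o=[]
for a in(A,B):
    q=min(600/a.shape[0],400/a.shape[1]); print(a.shape,q); b=np.zeros((600,400,3),np.uint8); r=cv2.resize(a,None,fx=q,fy=q,interpolation=cv2.INTER_CUBIC)[:600,:400]; b[:r.shape[0],:r.shape[1]]=r; o.append(b)
cv2.imwrite('pics/zoom.png',np.hstack(o)[...,::-1])
E
```

```text
[ 214  137   82  107 5728]
board [0.4753 0.2389 0.2499]
rect [0.5133 0.2362] [0.151 0.101] yaw 5.66 slopes deg [np.float64(-0.34), np.float64(0.05), np.float64(-0.03), np.float64(0.15)] offs mm [np.float64(-74.64), np.float64(74.29), np.float64(-49.71), np.float64(49.65)]
 centre [0.5131 0.2362]
[ 15   7 143] [132  10 134] [23 26 79]
[  202   125   116   143 12937]
rect [ 0.5734 -0.1736] [0.1994 0.1456] yaw -5.75 slopes deg [np.float64(0.05), np.float64(0.16), np.float64(-0.06), np.float64(0.05)] offs mm [np.float64(-98.96), np.float64(98.68), np.float64(-72.0), np.float64(71.85)]
 centre [ 0.5733 -0.1736]
(117, 92, 3) 4.3478260869565215
(149, 122, 3) 3.278688524590164
```

View pics/zoom.png

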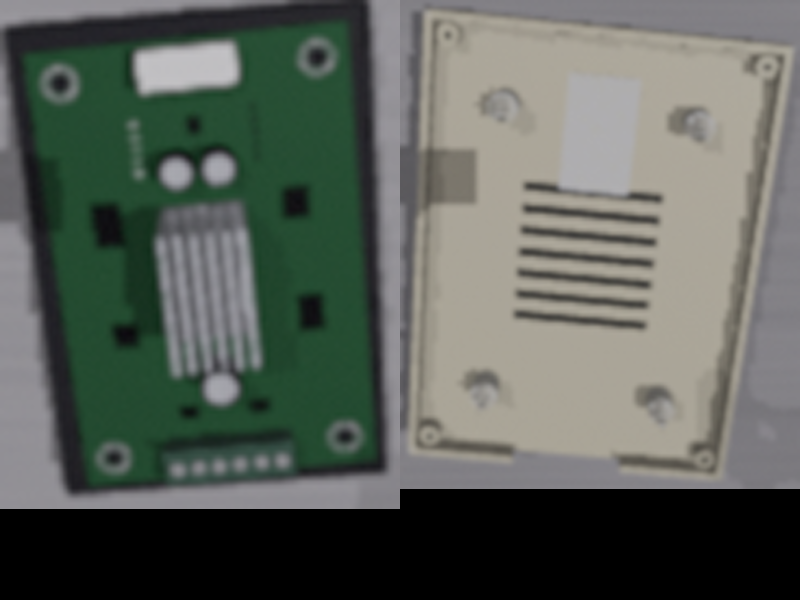

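The rectangles fit well:
- **Board:** centre (0.5131, 0.2362), yaw +5.7°, terminal block at the far end.
- **Shell:** centre (0.5733, −0.1736), yaw −5.75°, notch at the far end (zoom, bottom gap (515–615,455)).

Next I'll go to the heat sink.

```bash
python3 -m pendant '[0,0,0.63,-0.0013,0.045,0,1, 0,0,0.63,-0.0013,0.045,0,1, 0,0,0.63,-0.0013,0.045,0,1, 0,0,0.63,-0.0013,0.045,0,1, 0,0,0.63,-0.0013,0.045,0,1, 0,0,0.63,-0.0013,0.045,-0.02,1, 0,0,0.63,-0.0013,0.045,-0.03,1, 0,0,0.63,-0.0013,0.045,-0.03,1, 0,0,0.62,-0.0013,0.045,-0.03,1, 0,0,0,0,0,-0.03,1, 0,0,0,0,0,0,1, 0,0,0,0,0,0,1]' 40
```

```text
clock: 3.65
eef_pos: [0.5122, 0.2259, 0.1174]
tool_rot: [-3.141, -0.002, -3.041]
force: [0.0, -0.7, 0.3]
gripper_width: 1.001
grasp_force: 0.0
```

```bash
python3 -m pendant '[0,0,0,0.001,0.0103,0,1, 0,0,0,0,0,-0.025,1, 0,0,0,0,0,-0.025,1, 0,0,0,0,0,-0.02,1, 0,0,0,0,0,-0.009,1, 0,0,0,0,0,0,1, 0,0,0,0,0,0,-1, 0,0,0,0,0,0,-1, 0,0,0,0,0,0,-1, 0,0,0,0,0,0,-1, 0,0,0,0,0,0,-1, 0,0,0,0,0,0,-1, 0,0,0,0,0,0,-1, 0,0,0,0,0,0,-1]' 40
```

```text
clock: 5.05
eef_pos: [0.5153, 0.2354, 0.0391]
tool_rot: [3.141, 0.002, -3.043]
force: [-0.0, 0.8, 5.8]
gripper_width: 0.296
grasp_force: 41.2
```

```bash
python3 -m pendant '[0,0,0,0,0,0,1, 0,0,0,0,0,0,1, 0,0,0,0,0,0,1, 0,0,0,0,0,0.03,1, 0,0,0,0,0,0.04,1, 0,0,0,-0.02,0,0.045,1, 0,0,0,-0.02,0,0.045,1, 0,0,0,0,0,0.045,1, 0,0,0,0,0,0,1, 0,0,0,0,0,0,1]'
python3 - <<'E'
from m import *
st,s=cam('wrist'); save(s,'wb2.png'); im=s['image']; hsv=cv2.cvtColor(im,cv2.COLOR_RGB2HSV)
g=cv2.inRange(hsv,(50,90,25),(90,255,255)); g=cv2.morphologyEx(g,cv2.MORPH_CLOSE,np.ones((9,9)))
n,l,stt,_=cv2.connectedComponentsWithStats(g); i=1+stt[1:,4].argmax(); g=(l==i).astype(np.uint8)*255
print(st['eef_pos'],st['tool_rot']); rectfit(st,s,g,.014)
E
```

```text
clock: 6.05
eef_pos: [0.4753, 0.2352, 0.2443]
tool_rot: [3.141, 0.003, -3.043]
force: [-0.6, -1.0, 0.0]
gripper_width: 0.998
grasp_force: 0.0
[0.47527278 0.23521607 0.2442503 ] [ 3.14096699e+00  2.92263483e-03 -3.04344377e+00]
rect [0.5138 0.2341] [0.1501 0.1011] yaw 5.64 slopes deg [np.float64(-0.02), np.float64(-0.91), np.float64(-0.27), np.float64(0.01)] offs mm [np.float64(-75.05), np.float64(74.2), np.float64(-49.62), np.float64(49.74)]
 centre [0.5134 0.2342]
```

```bash
python3 -m pendant '[0,0,0,0.02,0,-0.045,1, 0,0,0,0.02,0,-0.045,1, 0,0,0,0,0,-0.04,1, 0,0,0,0,0,-0.04,1, 0,0,0,0,0,-0.025,1, 0,0,0,0,0,-0.008,1, 0,0,0,0,0,0,1, 0,0,0,0,0,0,-1, 0,0,0,0,0,0,-1, 0,0,0,0,0,0,-1, 0,0,0,0,0,0,-1, 0,0,0,0,0,0,-1, 0,0,0,0,0,0,-1, 0,0,0,0,0,0,-1, 0,0,0,0,0,0,-1]' 50; python3 -m pendant '[0,0,0,0,0,0.01,-1, 0,0,0,0,0,0.02,-1, 0,0,0,0,0,0.03,-1, 0,0,0,0,0,0.03,-1, 0,0,0,0,0,0.02,-1,0,0,0,0,0,0,-1]'
```

```text
clock: 7.6
eef_pos: [0.5155, 0.2354, 0.0414]
tool_rot: [3.141, 0.002, -3.043]
force: [-1.2, -1.2, 6.0]
gripper_width: 0.298
grasp_force: 51.3
clock: 8.2
eef_pos: [0.5163, 0.2355, 0.1534]
tool_rot: [3.141, 0.005, -3.043]
force: [0.5, -0.0, -2.4]
gripper_width: 0.296
grasp_force: 50.3
```

```bash
python3 -m pendant '[0,0,-1.14,0.006,-0.036,0,-1, 0,0,-1.14,0.006,-0.036,0,-1, 0,0,-1.14,0.006,-0.036,0,-1, 0,0,-1.14,0.006,-0.036,0,-1, 0,0,-1.14,0.006,-0.036,0,-1, 0,0,-1.14,0.006,-0.036,0,-1, 0,0,-1.14,0.006,-0.036,0,-1, 0,0,-1.14,0.006,-0.036,0,-1, 0,0,-1.14,0.006,-0.036,0,-1, 0,0,-1.14,0.006,-0.036,0,-1, 0,0,0,0,-0.03,0,-1, 0,0,0,0,-0.018,0,-1, 0,0,0,0,0,0,-1, 0,0,0,0,0,0,-1]'
python3 - <<'E'
from m import *
st,s=cam('wrist'); save(s,'hold1.png'); print(st['eef_pos'],st['tool_rot'],st['force'],st['moment'])
E
```

```text
clock: 9.6
eef_pos: [0.5738, -0.1724, 0.1491]
tool_rot: [3.14, -0.002, 3.04]
force: [-0.8, 0.1, -3.1]
gripper_width: 0.293
grasp_force: 50.4
[ 0.57380076 -0.17237313  0.14912773] [ 3.14010018e+00 -2.00597217e-03  3.04033730e+00] [-0.84808832  0.11216573 -3.08843336] [-0.04912574  0.00347513  0.00527717]
```

View pics/hold1.png

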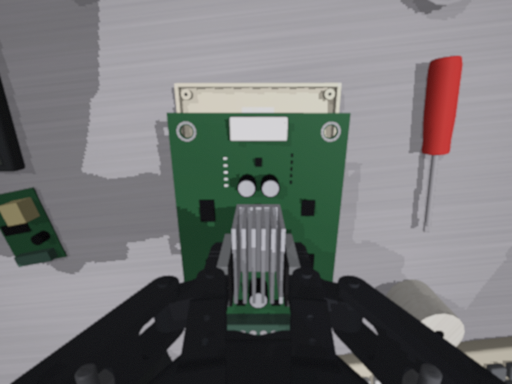

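The board is held square and flat over the shell. Its rear holes show at (186,131) and (331,131), with the rear shell corners visible beyond. I'll go down to just above the noses and check the rear holes there.

```bash
python3 -m pendant '[0,0,0,0.0018,-0.0004,0,-1, 0,0,0,0,0,-0.02,-1, 0,0,0,0,0,-0.02,-1, 0,0,0,0,0,-0.02,-1, 0,0,0,0,0,-0.013,-1, 0,0,0,0,0,-0.003,-1, 0,0,0,0,0,0,-1, 0,0,0,0,0,0,-1]'
python3 - <<'E'
from m import *
st,s=cam('wrist'); save(s,'hold2.png'); print(st['eef_pos'],st['tool_rot'],st['force'])
T=campose(st,s); tip=st['eef_pos']
r=np.deg2rad(-5.75); Rz=np.array([[np.cos(r),-np.sin(r)],[np.sin(r),np.cos(r)]])
for p in([-.065,-.04],[-.065,.04],[.065,-.04],[.065,.04]):
    q=Rz@np.array(p)+[.5733,-.1736]
    print(p,q.round(4),'nose px',proj(T,s,[*q,.038]).round(1),'hole px',proj(T,s,[*(Rz@np.array(p)+tip[:2]-[.0023,.0008]),tip[2]-.0274]).round(1))
b=cv2.cvtColor(s['image'],cv2.COLOR_RGB2BGR)
cv2.imwrite('pics/hz2.png',cv2.resize(b[80:230,158:358],(800,600),interpolation=cv2.INTER_CUBIC))
E
```

```text
clock: 10.45
eef_pos: [0.5772, -0.1735, 0.0751]
tool_rot: [-3.141, 0.002, 3.041]
force: [0.1, 0.6, -1.7]
gripper_width: 0.293
grasp_force: 50.4
[ 0.57716758 -0.17347038  0.07513996] [-3.14121509e+00  1.58125998e-03  3.04105673e+00] [ 0.13374688  0.55334278 -1.72578563]
[-0.065, -0.04] [ 0.5046 -0.2069] nose px [[189.4 126.3]] hole px [[184.4 130.7]]
[-0.065, 0.04] [ 0.5126 -0.1273] nose px [[326.3 126.2]] hole px [[329.4 130.6]]
[0.065, -0.04] [ 0.634  -0.2199] nose px [[203.9 307. ]] hole px [[200.6 318.8]]
[0.065, 0.04] [ 0.642  -0.1403] nose px [[312.  307.1]] hole px [[313.8 318.9]]
```

View pics/hz2.png

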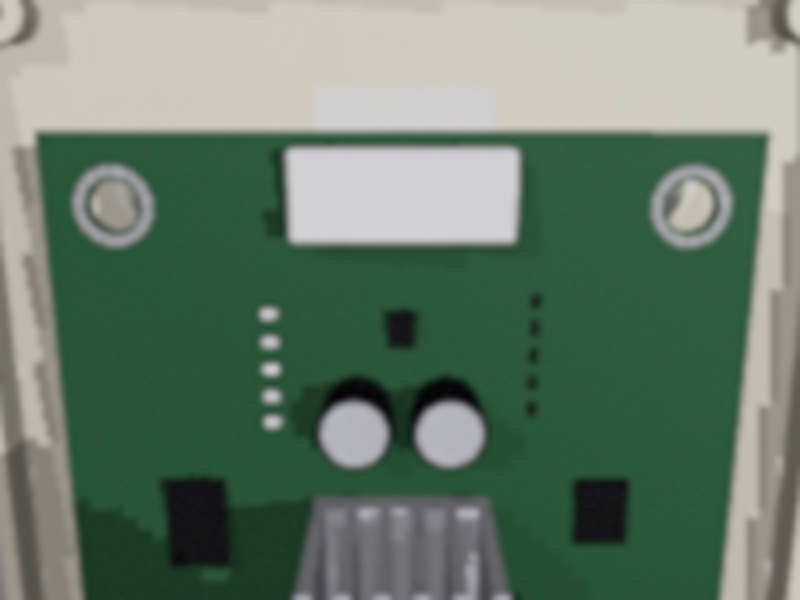

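Through the rear holes at (113,206) and (692,206) the cream post tops partly show. The TCP overshot by 1.6 mm in x and 0.7 mm in y, so I'll correct that and go lower.

```bash
python3 -m pendant '[0,0,0,-0.0016,0.0007,0,-1, 0,0,0,0,0,-0.003,-1, 0,0,0,0,0,-0.003,-1, 0,0,0,0,0,0,-1, 0,0,0,0,0,0,-1]'
python3 - <<'E'
from m import *
st,s=cam('wrist'); save(s,'hold3.png'); tip=st['eef_pos']; T=campose(st,s); print(tip,st['tool_rot'],st['force'])
b=cv2.cvtColor(s['image'],cv2.COLOR_RGB2BGR)
f=lambda u,v:cv2.resize(b[v-14:v+14,u-18:u+18],(400,311),interpolation=cv2.INTER_CUBIC)
cv2.imwrite('pics/hz3.png',np.hstack([f(186,130),f(331,130)]))
E
```

```text
clock: 11.0
eef_pos: [0.5746, -0.1727, 0.068]
tool_rot: [3.141, -0.0, 3.041]
force: [-0.1, 0.1, -1.7]
gripper_width: 0.294
grasp_force: 50.4
[ 0.57464926 -0.1726818   0.06795529] [ 3.14136975e+00 -3.56359060e-04  3.04065973e+00] [-0.1406811   0.08689344 -1.68360186]
```

View pics/hz3.png

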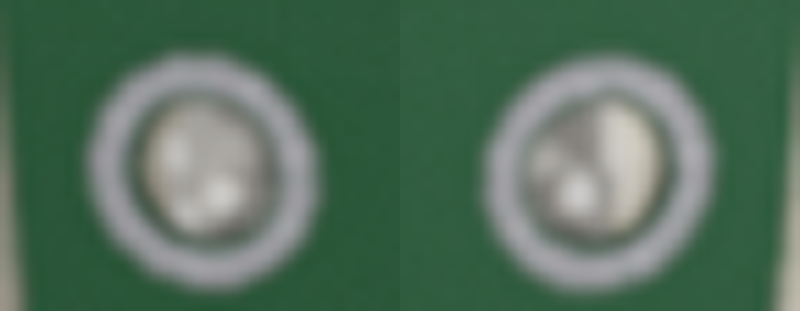

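The bright nose tips show inside both rear holes, at (215,190) and (577,192). Allowing for parallax, the board must go about 1.1 mm in +x and 0.3 mm in −y. I'll correct that and lower it, feeling for contact.

```bash
python3 -m pendant '[0,0,0,0.0011,-0.0003,0,-1, 0,0,0,0,0,0,-1, 0,0,0,0,0,-0.001,-1, 0,0,0,0,0,-0.001,-1, 0,0,0,0,0,-0.001,-1, 0,0,0,0,0,0,-1]';  python3 -m pendant '[0,0,0,0,0,-0.001,-1, 0,0,0,0,0,-0.001,-1, 0,0,0,0,0,0,-1]'
```

```text
clock: 11.65
eef_pos: [0.5758, -0.1729, 0.0649]
tool_rot: [3.141, -0.0, 3.041]
force: [-1.0, 0.7, -1.7]
gripper_width: 0.297
grasp_force: 50.4
clock: 11.95
eef_pos: [0.5758, -0.173, 0.063]
tool_rot: [3.141, -0.0, 3.041]
force: [0.0, -0.2, -3.5]
gripper_width: 0.296
grasp_force: 50.4
```

There is no contact at 4 mm below nose-top height, so all four noses are in. I'll continue until the board rests on the barbs.

```bash
python3 -m pendant '[0,0,0,0,0,-0.001,-1, 0,0,0,0,0,-0.001,-1, 0,0,0,0,0,0,-1]';  python3 -m pendant '[0,0,0,0,0,-0.0007,-1, 0,0,0,0,0,-0.0007,-1, 0,0,0,0,0,0,-1]'
```

```text
clock: 12.25
eef_pos: [0.5758, -0.1729, 0.0609]
tool_rot: [3.141, -0.0, 3.041]
force: [-0.3, 0.4, -3.3]
gripper_width: 0.293
grasp_force: 50.4
clock: 12.55
eef_pos: [0.5761, -0.1731, 0.0599]
tool_rot: [-3.142, 0.0, 3.041]
force: [-0.5, -0.4, -0.7]
gripper_width: 0.293
grasp_force: 50.5
```

It made contact at the expected height. I'll release, rise and look.

```bash
python3 -m pendant '[0,0,0,0,0,0,1, 0,0,0,0,0,0,1, 0,0,0,0,0,0,1, 0,0,0,0,0,0,1, 0,0,0,0,0,0.03,1, 0,0,0,0,0,0.04,1, 0,0,0,0,0,0.04,-1, 0,0,0,-0.02,0,0.04,-1, 0,0,0,-0.02,0,0.03,-1, 0,0,0,0,0,0,-1, 0,0,0,0,0,0,-1, 0,0,0,0,0,0,-1, 0,0,0,0,0,0,-1]'
python3 - <<'E'
from m import *
st,s=cam('wrist'); save(s,'rest.png'); im=s['image']; hsv=cv2.cvtColor(im,cv2.COLOR_RGB2HSV)
g=cv2.inRange(hsv,(50,90,25),(90,255,255)); g=cv2.morphologyEx(g,cv2.MORPH_CLOSE,np.ones((9,9)))
n,l,stt,_=cv2.connectedComponentsWithStats(g); i=1+stt[1:,4].argmax(); g=(l==i).astype(np.uint8)*255
print(st['eef_pos'],st['tool_rot'],st['force'],st['moment']); rectfit(st,s,g,.033)
x,y,w,h,_=stt[i]; q=580/(h+30)
cv2.imwrite('pics/restz.png',cv2.resize(im[y-15:y+h+15,x-20:x+w+20,::-1],None,fx=q,fy=q,interpolation=cv2.INTER_CUBIC))
E
```

```text
clock: 13.85
eef_pos: [0.5356, -0.1727, 0.238]
tool_rot: [3.14, -0.003, 3.041]
force: [0.3, -1.0, -0.3]
gripper_width: 0.002
grasp_force: 0.0
[ 0.53559666 -0.17267015  0.23797054] [ 3.14047006e+00 -2.64211227e-03  3.04092980e+00] [ 0.26450185 -0.95888272 -0.28769702] [0.0137766  0.08907722 0.00342532]
rect [ 0.5736 -0.1736] [0.1455 0.0963] yaw -5.78 slopes deg [np.float64(0.01), np.float64(1.39), np.float64(0.2), np.float64(-0.13)] offs mm [np.float64(-72.42), np.float64(72.23), np.float64(-47.44), np.float64(47.51)]
 centre [ 0.5735 -0.1736]
```

View pics/restz.png

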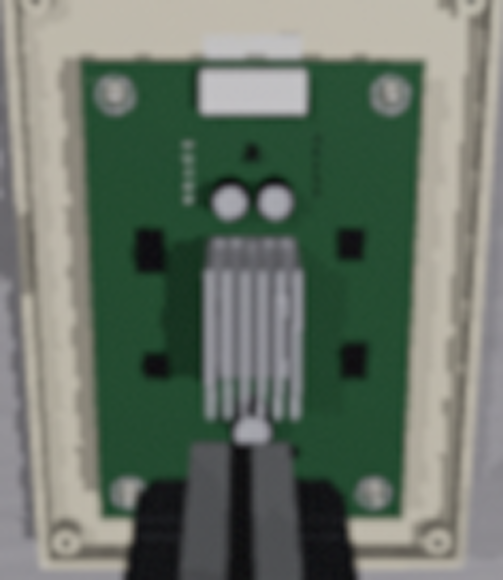

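The board sits squarely with a nose showing in each visible hole: rear (115,95) and (390,95), front (128,492) and (375,492). Its centre matches the shell's. The gripper is shut, so I'll start pressing beside post_4.

```bash
python3 -m pendant '[0,0,0,0,0.021,-0.02,-1, 0,0,0,0.001,0.021,-0.04,-1, 0,0,0,0,0,-0.04,-1, 0,0,0,0,0,-0.04,-1, 0,0,0,0,0,-0.03,-1, 0,0,0,0,0,-0.008,-1, 0,0,0,0,0,0,-1, 0,0,0,0,0,0,-1]'; python3 -m pendant '[0,0,0,0,0,-0.002,-1, 0,0,0,0,0,-0.002,-1,0,0,0,0,0,0,-1]';python3 -m pendant '[0,0,0,0,0,-0.001,-1, 0,0,0,0,0,-0.001,-1,0,0,0,0,0,0,-1]'
```

```text
clock: 14.7
eef_pos: [0.5378, -0.1314, 0.0627]
tool_rot: [-3.141, 0.001, 3.041]
force: [0.9, -0.3, 1.0]
gripper_width: -0.002
grasp_force: 0.0
clock: 15.0
eef_pos: [0.5373, -0.1312, 0.0585]
tool_rot: [-3.141, 0.001, 3.041]
force: [-0.4, -0.6, -0.3]
gripper_width: -0.001
grasp_force: 0.0
clock: 15.3
eef_pos: [0.5368, -0.1309, 0.0557]
tool_rot: [3.141, -0.0, 3.041]
force: [-0.3, 0.9, -1.4]
gripper_width: 0.0
grasp_force: 0.0
```

Still free (noise ±1 N). I'll continue in small steps.

```bash
python3 -m pendant '[0,0,0,0,0,-0.001,-1, 0,0,0,0,0,-0.001,-1,0,0,0,0,0,0,-1]';python3 -m pendant '[0,0,0,0,0,-0.001,-1, 0,0,0,0,0,-0.0005,-1,0,0,0,0,0,0,-1]' | egrep 'pos|force:'; python3 -m pendant '[0,0,0,0,0,-0.0005,-1, 0,0,0,0,0,0,-1]' | egrep 'pos|force:'
```

```text
clock: 15.6
eef_pos: [0.5368, -0.131, 0.0535]
tool_rot: [3.141, -0.0, 3.041]
force: [-0.5, -0.6, 0.7]
gripper_width: -0.001
grasp_force: 0.0
eef_pos: [0.5369, -0.131, 0.0521]
force: [-1.4, 0.3, -0.8]
grasp_force: 0.0
eef_pos: [0.5369, -0.131, 0.0517]
force: [0.4, -0.4, 0.1]
grasp_force: 0.0
```

```bash
for i in 1; do python3 -m pendant '[0,0,0,0,0,-0.0005,-1, 0,0,0,0,0,-0.0005,-1]' | egrep 'pos|^force:'; python3 -m pendant '[0,0,0,0,0,-0.0005,-1, 0,0,0,0,0,-0.0005,-1]' | egrep 'pos|^force:'; python3 -m pendant '[0,0,0,0,0,-0.0005,-1, 0,0,0,0,0,0,-1]' | egrep 'pos|^force:'; done
```

```text
eef_pos: [0.537, -0.131, 0.0508]
force: [-0.1, -0.2, 1.4]
eef_pos: [0.537, -0.1311, 0.05]
force: [-1.0, 0.6, 4.2]
eef_pos: [0.537, -0.1311, 0.0496]
force: [-1.5, 0.4, 5.1]
```

Contact came at 0.051, with soft stiffness of about 4 N/mm. I'll press on in 0.5 mm steps.

```bash
p(){ egrep 'pos|^force:' | tr '\n' ' '; echo; }; python3 -m pendant '[0,0,0,0,0,-0.0005,-1, 0,0,0,0,0,0,-1]' | p;  python3 -m pendant '[0,0,0,0,0,-0.0005,-1, 0,0,0,0,0,0,-1]' | p; python3 -m pendant '[0,0,0,0,0,-0.0005,-1, 0,0,0,0,0,0,-1]' | p; python3 -m pendant '[0,0,0,0,0,-0.0005,-1, 0,0,0,0,0,0,-1]' | p
```

```text
eef_pos: [0.537, -0.1311, 0.0491] force: [-1.8, 0.1, 5.9] 
eef_pos: [0.5371, -0.1311, 0.0488] force: [-1.9, 0.6, 8.2] 
eef_pos: [0.5371, -0.1311, 0.0484] force: [-2.0, -0.1, 8.9] 
eef_pos: [0.5371, -0.1311, 0.0481] force: [-2.6, 0.6, 9.6]
```

```bash
p(){ egrep 'pos|^force:' | tr '\n' ' '; echo; }; python3 -m pendant '[0,0,0,0,0,-0.0005,-1, 0,0,0,0,0,0,-1]' | p;  python3 -m pendant '[0,0,0,0,0,-0.0005,-1, 0,0,0,0,0,0,-1]' | p; python3 -m pendant '[0,0,0,0,0,-0.0005,-1, 0,0,0,0,0,0,-1]' | p; python3 -m pendant '[0,0,0,0,0,-0.0005,-1, 0,0,0,0,0,0,-1]' | p
```

```text
eef_pos: [0.5371, -0.1311, 0.0477] force: [-2.7, 1.0, 10.4] 
eef_pos: [0.5372, -0.1311, 0.0474] force: [-4.3, 0.5, 11.8] 
eef_pos: [0.5372, -0.1311, 0.0471] force: [-3.2, 1.2, 12.6] 
eef_pos: [0.5372, -0.1311, 0.0467] force: [-3.5, 1.0, 13.9]
```

```bash
p(){ egrep 'clock|pos|^force:' | tr '\n' ' '; echo; }; python3 -m pendant '[0,0,0,0,0,-0.0005,-1, 0,0,0,0,0,0,-1]' | p;  python3 -m pendant '[0,0,0,0,0,-0.0005,-1, 0,0,0,0,0,0,-1]' | p; python3 -m pendant '[0,0,0,0,0,-0.0005,-1, 0,0,0,0,0,0,-1]' | p; python3 -m pendant '[0,0,0,0,0,-0.0005,-1, 0,0,0,0,0,0,-1]' | p
```

```text
clock: 18.5 eef_pos: [0.5372, -0.1311, 0.0463] force: [-3.8, 1.8, 14.1] 
clock: 18.7 eef_pos: [0.5372, -0.1311, 0.046] force: [-4.9, 1.5, 16.3] 
clock: 18.9 eef_pos: [0.5373, -0.1312, 0.045] force: [-2.1, 0.6, 8.7] 
clock: 19.1 eef_pos: [0.5373, -0.1312, 0.0444] force: [-1.7, 1.5, 10.4]
```

It clicked: the force fell from 16.3 N to 8.7 N. I'll press a bit more to seat it.

```bash
p(){ egrep 'clock|pos|^force:' | tr '\n' ' '; echo; }; python3 -m pendant '[0,0,0,0,0,-0.001,-1, 0,0,0,0,0,0,-1]' | p;  python3 -m pendant '[0,0,0,0,0,-0.001,-1, 0,0,0,0,0,0,-1]' | p; python3 -m pendant '[0,0,0,0,0,-0.001,-1, 0,0,0,0,0,0,-1]' | p
```

```text
clock: 19.3 eef_pos: [0.5373, -0.1312, 0.0437] force: [-4.1, 1.8, 13.6] 
clock: 19.5 eef_pos: [0.5374, -0.1312, 0.0431] force: [-4.3, 1.7, 16.6] 
clock: 19.7 eef_pos: [0.5374, -0.1313, 0.0424] force: [-5.7, 1.7, 20.5]
```

Seated stiffly. Now post_1, moving along the +y side.

```bash
p(){ egrep 'clock|pos|^force:' | tr '\n' ' '; echo; }; python3 -m pendant '[0,0,0,0,0,0.03,-1, 0,0,0,0.041,-0.004,0,-1, 0,0,0,0.041,-0.004,0,-1, 0,0,0,0,0,-0.012,-1, 0,0,0,0,0,-0.005,-1, 0,0,0,0,0,0,-1]'|p;  python3 -m pendant '[0,0,0,0,0,-0.001,-1, 0,0,0,0,0,-0.001,-1, 0,0,0,0,0,0,-1]' | p; python3 -m pendant '[0,0,0,0,0,-0.001,-1, 0,0,0,0,0,-0.001,-1]' | p;python3 -m pendant '[0,0,0,0,0,-0.0005,-1, 0,0,0,0,0,-0.0005,-1]' | p
```

```text
clock: 20.3 eef_pos: [0.6165, -0.1382, 0.0511] force: [-0.5, 0.1, -0.5] 
clock: 20.6 eef_pos: [0.6185, -0.139, 0.0516] force: [0.0, -0.3, 0.7] 
clock: 20.8 eef_pos: [0.619, -0.1391, 0.0497] force: [-1.2, -0.2, 3.5] 
clock: 21.0 eef_pos: [0.6191, -0.1392, 0.0489] force: [-1.3, 0.6, 5.7]
```

```bash
p(){ egrep 'clock|pos|^force:' | tr '\n' ' '; echo; }; python3 -m pendant '[0,0,0,0,0,-0.001,-1, 0,0,0,0,0,0,-1]' | p;  python3 -m pendant '[0,0,0,0,0,-0.001,-1, 0,0,0,0,0,0,-1]' | p; python3 -m pendant '[0,0,0,0,0,-0.001,-1, 0,0,0,0,0,0,-1]' | p; python3 -m pendant '[0,0,0,0,0,-0.0007,-1, 0,0,0,0,0,0,-1]' | p
```

```text
clock: 21.2 eef_pos: [0.6192, -0.1392, 0.0481] force: [-1.9, 0.1, 7.8] 
clock: 21.4 eef_pos: [0.6193, -0.1392, 0.0476] force: [-3.8, 1.0, 10.8] 
clock: 21.6 eef_pos: [0.6193, -0.1392, 0.0469] force: [-4.4, -0.2, 11.2] 
clock: 21.8 eef_pos: [0.6194, -0.1393, 0.0464] force: [-4.2, 0.7, 12.2]
```

```bash
p(){ egrep 'clock|pos|^force:' | tr '\n' ' '; echo; }; python3 -m pendant '[0,0,0,0,0,-0.0007,-1, 0,0,0,0,0,0,-1]' | p;  python3 -m pendant '[0,0,0,0,0,-0.0007,-1, 0,0,0,0,0,0,-1]' | p; python3 -m pendant '[0,0,0,0,0,-0.0007,-1, 0,0,0,0,0,0,-1]' | p
```

```text
clock: 22.0 eef_pos: [0.6194, -0.1393, 0.046] force: [-4.4, 1.2, 13.6] 
clock: 22.2 eef_pos: [0.6195, -0.1393, 0.0456] force: [-5.1, 1.1, 15.7] 
clock: 22.4 eef_pos: [0.6195, -0.1394, 0.0452] force: [-4.5, 0.2, 17.6]
```

```bash
p(){ egrep 'clock|pos|^force:' | tr '\n' ' '; echo; }; python3 -m pendant '[0,0,0,0,0,-0.0006,-1, 0,0,0,0,0,0,-1]' | p;  python3 -m pendant '[0,0,0,0,0,-0.0006,-1, 0,0,0,0,0,0,-1]' | p; python3 -m pendant '[0,0,0,0,0,-0.0006,-1, 0,0,0,0,0,0,-1]' | p
```

```text
clock: 22.6 eef_pos: [0.6197, -0.1394, 0.0439] force: [-2.9, 0.6, 12.0] 
clock: 22.8 eef_pos: [0.6197, -0.1394, 0.0435] force: [-3.8, 0.4, 12.8] 
clock: 23.0 eef_pos: [0.6197, -0.1394, 0.0431] force: [-3.9, 1.2, 14.4]
```

Post_1 clicked (17.6 N to 12 N). I'll seat it, then hop over to post_2.

```bash
p(){ egrep 'clock|pos|^force:' | tr '\n' ' '; echo; }; python3 -m pendant '[0,0,0,0,0,-0.0008,-1, 0,0,0,0,0,0,-1]' | p;  python3 -m pendant '[0,0,0,0,0,-0.0008,-1, 0,0,0,0,0,0,-1]' | p; python3 -m pendant '[0,0,0,0,0,0.05,-1, 0,0,0,-0.003,-0.036,0.002,-1, 0,0,0,-0.004,-0.04,0,-1, 0,0,0,0,0,-0.02,-1, 0,0,0,0,0,-0.02,-1,0,0,0,0,0,0,-1,0,0,0,0,0,0,-1]'|p;  python3 -m pendant '[0,0,0,0,0,-0.001,-1, 0,0,0,0,0,-0.001,-1]' | p
```

```text
clock: 23.2 eef_pos: [0.6198, -0.1394, 0.0426] force: [-5.0, 1.3, 17.6] 
clock: 23.4 eef_pos: [0.6198, -0.1395, 0.0422] force: [-4.9, 1.1, 19.3] 
clock: 24.1 eef_pos: [0.6114, -0.2147, 0.0507] force: [-0.2, -0.7, -0.3] 
clock: 24.3 eef_pos: [0.6124, -0.2148, 0.0498] force: [-0.9, 0.7, -0.3]
```

```bash
p(){ egrep 'clock|pos|^force:' | tr '\n' ' '; echo; }; python3 -m pendant '[0,0,0,0,0,-0.001,-1, 0,0,0,0,0,0,-1]' | p;  python3 -m pendant '[0,0,0,0,0,-0.001,-1, 0,0,0,0,0,0,-1]' | p; python3 -m pendant '[0,0,0,0,0,-0.001,-1, 0,0,0,0,0,0,-1]' | p; python3 -m pendant '[0,0,0,0,0,-0.001,-1, 0,0,0,0,0,0,-1]' | p
```

```text
clock: 24.5 eef_pos: [0.612, -0.2148, 0.0483] force: [0.7, 0.0, 0.4] 
clock: 24.7 eef_pos: [0.6119, -0.2149, 0.047] force: [0.2, 0.2, -0.1] 
clock: 24.9 eef_pos: [0.6119, -0.215, 0.0461] force: [-0.2, 0.2, 1.0] 
clock: 25.1 eef_pos: [0.612, -0.215, 0.0454] force: [-1.6, 1.2, 4.1]
```

```bash
p(){ egrep 'clock|pos|^force:' | tr '\n' ' '; echo; }; python3 -m pendant '[0,0,0,0,0,-0.001,-1, 0,0,0,0,0,0,-1]' | p;  python3 -m pendant '[0,0,0,0,0,-0.001,-1, 0,0,0,0,0,0,-1]' | p; python3 -m pendant '[0,0,0,0,0,-0.001,-1, 0,0,0,0,0,0,-1]' | p; python3 -m pendant '[0,0,0,0,0,-0.0007,-1, 0,0,0,0,0,0,-1]' | p
```

```text
clock: 25.3 eef_pos: [0.612, -0.215, 0.0448] force: [-2.2, 1.7, 7.3] 
clock: 25.5 eef_pos: [0.612, -0.215, 0.0443] force: [-2.8, 1.9, 10.1] 
clock: 25.7 eef_pos: [0.612, -0.215, 0.0437] force: [-3.6, 2.7, 12.3] 
clock: 25.9 eef_pos: [0.612, -0.2151, 0.0434] force: [-4.3, 1.9, 14.9]
```

```bash
p(){ egrep 'clock|pos|^force:' | tr '\n' ' '; echo; }; python3 -m pendant '[0,0,0,0,0,-0.0007,-1, 0,0,0,0,0,0,-1]' | p;  python3 -m pendant '[0,0,0,0,0,-0.0007,-1, 0,0,0,0,0,0,-1]' | p; python3 -m pendant '[0,0,0,0,0,-0.0005,-1, 0,0,0,0,0,0,-1]' | p
```

```text
clock: 26.1 eef_pos: [0.6121, -0.2151, 0.043] force: [-5.5, 2.0, 15.6] 
clock: 26.3 eef_pos: [0.612, -0.2151, 0.0426] force: [-5.8, 1.7, 17.9] 
clock: 26.5 eef_pos: [0.612, -0.215, 0.0423] force: [-6.6, 3.0, 18.4]
```

At 18 N the height equals the seated height at post_1 (0.0422), so post_2 seems already home. I'll check post_3.

```bash
p(){ egrep 'clock|pos|^force:' | tr '\n' ' '; echo; }; python3 -m pendant '[0,0,0,0,0,0.03,-1, 0,0,0,-0.041,0.004,0,-1, 0,0,0,-0.042,0.004,0,-1, 0,0,0,0,0,-0.012,-1, 0,0,0,0,0,-0.004,-1, 0,0,0,0,0,0,-1, 0,0,0,0,0,0,-1]'|p;  python3 -m pendant '[0,0,0,0,0,-0.001,-1, 0,0,0,0,0,-0.001,-1, 0,0,0,0,0,0,-1]' | p; python3 -m pendant '[0,0,0,0,0,-0.001,-1, 0,0,0,0,0,0,-1]' | p;python3 -m pendant '[0,0,0,0,0,-0.001,-1, 0,0,0,0,0,0,-1]' | p;python3 -m pendant '[0,0,0,0,0,-0.001,-1, 0,0,0,0,0,0,-1]' | p
```

```text
clock: 27.2 eef_pos: [0.5303, -0.2076, 0.0535] force: [0.3, -0.2, 0.9] 
clock: 27.5 eef_pos: [0.5293, -0.207, 0.0513] force: [-0.6, 0.6, 0.5] 
clock: 27.7 eef_pos: [0.5292, -0.2071, 0.0505] force: [0.5, 0.2, 0.7] 
clock: 27.9 eef_pos: [0.5292, -0.2071, 0.0497] force: [1.0, 0.3, 2.4] 
clock: 28.1 eef_pos: [0.5292, -0.2072, 0.0489] force: [0.3, 0.6, 4.7]
```

```bash
p(){ egrep 'clock|pos|^force:' | tr '\n' ' '; echo; }; python3 -m pendant '[0,0,0,0,0,-0.001,-1, 0,0,0,0,0,0,-1]' | p;  python3 -m pendant '[0,0,0,0,0,-0.001,-1, 0,0,0,0,0,0,-1]' | p; python3 -m pendant '[0,0,0,0,0,-0.001,-1, 0,0,0,0,0,0,-1]' | p; python3 -m pendant '[0,0,0,0,0,-0.0007,-1, 0,0,0,0,0,0,-1]' | p; python3 -m pendant '[0,0,0,0,0,-0.0007,-1, 0,0,0,0,0,0,-1]' | p
```

```text
clock: 28.3 eef_pos: [0.5292, -0.2072, 0.0481] force: [-0.0, 1.0, 7.3] 
clock: 28.5 eef_pos: [0.5293, -0.2073, 0.0474] force: [-0.8, 1.1, 9.5] 
clock: 28.7 eef_pos: [0.5293, -0.2073, 0.0467] force: [-2.4, 1.3, 12.1] 
clock: 28.9 eef_pos: [0.5294, -0.2073, 0.0462] force: [-2.4, 1.1, 12.8] 
clock: 29.1 eef_pos: [0.5294, -0.2074, 0.045] force: [-0.4, 0.0, 5.0]
```

Post_3 clicked (about 13 N to 5 N). I'll seat it, then go back and press post_2 again, since its contact height was ambiguous.

```bash
p(){ egrep 'clock|pos|^force:' | tr '\n' ' '; echo; }; python3 -m pendant '[0,0,0,0,0,-0.001,-1, 0,0,0,0,0,0,-1]' | p;  python3 -m pendant '[0,0,0,0,0,-0.001,-1, 0,0,0,0,0,0,-1]' | p; python3 -m pendant '[0,0,0,0,0,-0.001,-1, 0,0,0,0,0,0,-1]' | p; python3 -m pendant '[0,0,0,0,0,-0.0007,-1, 0,0,0,0,0,0,-1]' | p; python3 -m pendant '[0,0,0,0,0,-0.0007,-1, 0,0,0,0,0,0,-1]' | p; python3 -m pendant '[0,0,0,0,0,0.03,-1, 0,0,0,0.041,-0.004,0,-1, 0,0,0,0.042,-0.004,0,-1, 0,0,0,0,0,-0.012,-1, 0,0,0,0,0,-0.008,-1, 0,0,0,0,0,0,-1, 0,0,0,0,0,0,-1]'|p
```

```text
clock: 29.3 eef_pos: [0.5294, -0.2074, 0.044] force: [-1.1, 0.5, 9.2] 
clock: 29.5 eef_pos: [0.5294, -0.2074, 0.0433] force: [-1.3, 1.6, 11.5] 
clock: 29.7 eef_pos: [0.5294, -0.2074, 0.0427] force: [-3.4, 2.9, 14.8] 
clock: 29.9 eef_pos: [0.5294, -0.2074, 0.0423] force: [-2.7, 1.2, 16.0] 
clock: 30.1 eef_pos: [0.5294, -0.2074, 0.0419] force: [-4.2, 2.7, 19.0] 
clock: 30.8 eef_pos: [0.61, -0.2144, 0.0487] force: [0.2, 0.2, 1.1]
```

```bash
p(){ egrep 'clock|pos|^force:' | tr '\n' ' '; echo; }; python3 -m pendant '[0,0,0,0.003,0,0,-1, 0,0,0,0,0,-0.001,-1, 0,0,0,0,0,-0.001,-1, 0,0,0,0,0,0,-1]' | p;  python3 -m pendant '[0,0,0,0,0,-0.001,-1, 0,0,0,0,0,0,-1]' | p; python3 -m pendant '[0,0,0,0,0,-0.001,-1, 0,0,0,0,0,0,-1]' | p; python3 -m pendant '[0,0,0,0,0,-0.001,-1, 0,0,0,0,0,0,-1]' | p; python3 -m pendant '[0,0,0,0,0,-0.001,-1, 0,0,0,0,0,0,-1]' | p
```

```text
clock: 31.2 eef_pos: [0.6148, -0.2151, 0.0478] force: [-0.8, 0.1, 0.6] 
clock: 31.4 eef_pos: [0.6148, -0.215, 0.0465] force: [0.3, -0.1, 0.1] 
clock: 31.6 eef_pos: [0.615, -0.215, 0.0457] force: [-0.1, 0.1, 0.9] 
clock: 31.8 eef_pos: [0.615, -0.215, 0.045] force: [-1.4, 0.5, 4.3] 
clock: 32.0 eef_pos: [0.615, -0.2151, 0.0444] force: [-1.8, 1.7, 7.5]
```

```bash
p(){ egrep 'clock|pos|^force:' | tr '\n' ' '; echo; }; python3 -m pendant '[0,0,0,0,0,-0.001,-1, 0,0,0,0,0,0,-1]' | p;  python3 -m pendant '[0,0,0,0,0,-0.001,-1, 0,0,0,0,0,0,-1]' | p; python3 -m pendant '[0,0,0,0,0,-0.001,-1, 0,0,0,0,0,0,-1]' | p; python3 -m pendant '[0,0,0,0,0,-0.0007,-1, 0,0,0,0,0,0,-1]' | p; python3 -m pendant '[0,0,0,0,0,-0.0006,-1, 0,0,0,0,0,0,-1]' | p
```

```text
clock: 32.2 eef_pos: [0.615, -0.2151, 0.0438] force: [-3.8, 0.8, 9.0] 
clock: 32.4 eef_pos: [0.615, -0.2151, 0.0433] force: [-4.1, 2.8, 12.3] 
clock: 32.6 eef_pos: [0.615, -0.215, 0.0427] force: [-4.1, 1.9, 14.4] 
clock: 32.8 eef_pos: [0.615, -0.2151, 0.0424] force: [-6.0, 2.4, 15.8] 
clock: 33.0 eef_pos: [0.615, -0.2151, 0.0421] force: [-5.7, 2.5, 18.6]
```

All four now have the same height under about 19 N (0.042). I'll probe posts 1 and 4 again to confirm their free contact height.

```bash
p(){ egrep 'clock|pos|^force:' | tr '\n' ' '; echo; }; python3 -m pendant '[0,0,0,0,0,0.05,-1, 0,0,0,0.003,0.036,0,-1, 0,0,0,0.003,0.04,0,-1, 0,0,0,0,0,-0.02,-1, 0,0,0,0,0,-0.021,-1,0,0,0,0,0,0,-1,0,0,0,0,0,0,-1]' | p;  python3 -m pendant '[0,0,0,0,0,-0.001,-1, 0,0,0,0,0,-0.001,-1, 0,0,0,0,0,0,-1]' | p; python3 -m pendant '[0,0,0,0,0,-0.001,-1, 0,0,0,0,0,0,-1]' | p; python3 -m pendant '[0,0,0,0,0,-0.001,-1, 0,0,0,0,0,0,-1]' | p; python3 -m pendant '[0,0,0,0,0,-0.001,-1, 0,0,0,0,0,0,-1]' | p; python3 -m pendant '[0,0,0,0,0,-0.001,-1, 0,0,0,0,0,0,-1]' | p
```

```text
clock: 33.7 eef_pos: [0.6205, -0.1389, 0.0481] force: [1.5, -0.2, -0.4] 
clock: 34.0 eef_pos: [0.6211, -0.1394, 0.0469] force: [-0.5, -0.7, 0.2] 
clock: 34.2 eef_pos: [0.6211, -0.1393, 0.0456] force: [-0.7, -0.7, 1.6] 
clock: 34.4 eef_pos: [0.6212, -0.1393, 0.0449] force: [-0.9, -1.0, 5.0] 
clock: 34.6 eef_pos: [0.6211, -0.1393, 0.0443] force: [-2.5, 0.3, 7.9] 
clock: 34.8 eef_pos: [0.6212, -0.1393, 0.0437] force: [-2.7, -0.4, 9.9]
```

```bash
p(){ egrep 'clock|pos|^force:' | tr '\n' ' '; echo; }; python3 -m pendant '[0,0,0,0,0,0.03,-1, 0,0,0,-0.041,0.004,0,-1, 0,0,0,-0.042,0.004,0,-1, 0,0,0,0,0,-0.012,-1, 0,0,0,0,0,-0.012,-1, 0,0,0,0,0,0,-1, 0,0,0,0,0,0,-1]'|p; python3 -m pendant '[0,0,0,0,0,-0.001,-1, 0,0,0,0,0,-0.001,-1, 0,0,0,0,0,0,-1]' | p; python3 -m pendant '[0,0,0,0,0,-0.001,-1, 0,0,0,0,0,0,-1]' | p; python3 -m pendant '[0,0,0,0,0,-0.001,-1, 0,0,0,0,0,0,-1]' | p; python3 -m pendant '[0,0,0,0,0,-0.001,-1, 0,0,0,0,0,0,-1]' | p
```

```text
clock: 35.5 eef_pos: [0.5388, -0.1312, 0.0479] force: [0.6, 0.1, -0.1] 
clock: 35.8 eef_pos: [0.5383, -0.1311, 0.0463] force: [-0.2, -0.1, -0.1] 
clock: 36.0 eef_pos: [0.5383, -0.1311, 0.0456] force: [1.7, -0.4, 1.6] 
clock: 36.2 eef_pos: [0.5383, -0.1311, 0.0449] force: [-0.3, 1.1, 5.1] 
clock: 36.4 eef_pos: [0.5383, -0.1311, 0.0442] force: [-0.6, 0.6, 8.5]
```

The curves match at all four corners, with contact at 0.046. I'll retreat and take a last look.

```bash
python3 -m pendant '[0,0,0,0,0,0.04,-1, 0,0,0,0,-0.02,0.05,-1, 0,0,0,-0.02,-0.02,0.05,-1, 0,0,0,-0.02,0,0.05,-1, 0,0,0,-0.02,0,0,-1, 0,0,0,0,0,0,-1, 0,0,0,0,0,0,-1, 0,0,0,0,0,0,-1]'
python3 - <<'E'
from m import *
st,s=cam('wrist'); im=s['image']; hsv=cv2.cvtColor(im,cv2.COLOR_RGB2HSV)
g=cv2.inRange(hsv,(50,90,25),(90,255,255)); g=cv2.morphologyEx(g,cv2.MORPH_CLOSE,np.ones((9,9)))
n,l,stt,_=cv2.connectedComponentsWithStats(g); i=1+stt[1:,4].argmax(); g=(l==i).astype(np.uint8)*255
rectfit(st,s,g,.027)
m=((hsv[...,0]<35)&(hsv[...,0]>8)&(hsv[...,1]>22)).astype(np.uint8)*255|g
m=cv2.morphologyEx(m,cv2.MORPH_CLOSE,np.ones((13,13)))
n,l,st2,_=cv2.connectedComponentsWithStats(m); j=1+st2[1:,4].argmax()
rectfit(st,s,(l==j).astype(np.uint8)*255,.022)
x,y,w,h,_=stt[i]; q=580/(h+30)
cv2.imwrite('pics/final.png',cv2.resize(im[y-15:y+h+15,x-20:x+w+20,::-1],None,fx=q,fy=q,interpolation=cv2.INTER_CUBIC))
E
```

```text
clock: 37.2
eef_pos: [0.482, -0.1667, 0.2186]
tool_rot: [3.141, -0.001, 3.041]
force: [-0.0, 0.6, 1.1]
gripper_width: 0.001
grasp_force: 0.0Traceback (most recent call last):
  File "<stdin>", line 5, in <module>
  File "m.py", line 15, in rectfit
    p=np.polyfit(q[m,1-k],q[m,k],1); lines.append((k,sg,p))
    raise TypeError("expected non-empty vector for x")
TypeError: expected non-empty vector for x
```

Run:
```python
from m import *
st,s=cam('wrist'); T=campose(st,s)
u,v=proj(T,s,[.5735,-.1736,.027])[0].astype(int); print(u,v)
b=s['image'][max(v-90,0):v+90,max(u-70,0):u+70,::-1]
cv2.imwrite('pics/final.png',cv2.resize(b,None,fx=3.3,fy=3.3,interpolation=cv2.INTER_CUBIC))
```

```text
260 242
```

View pics/final.png

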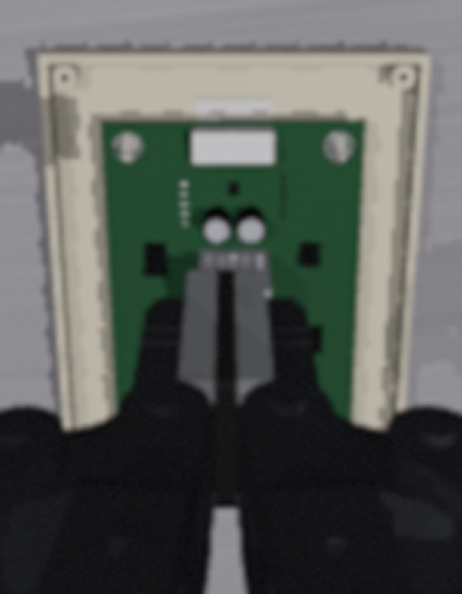

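The board sits square in the shell, with the barbed posts filling the rear holes at (127,147) and (338,147). The front end is hidden behind the fingers, but touch probing showed all four corners equally home. The hand is clear, so I'll hand in.

```bash
python3 -c "
from plant import arm; print(arm.finish_job())"
```

```text
the job is handed in; nothing more can be done
None
```

I handed the job in at about 37 s with the board on all four posts, terminal block at the cable notch; I felt clicks at posts 1, 3 and 4 but not at post 2, whose press height matched post 1's, and no measured push went above about 20.5 N.

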